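Prop the guard cover and set the trim dial

TASK

Prop open the spring-loaded clear cover of the bench meter with the orange-gripped prop pin: hook the pin's collar under the cover's front lip, swing the cover up and back with it, and stand the pin fully home in the hole of the dark steel plate behind the hinge so that it holds the cover open by itself. Then turn the red dial clockwise until its pointer is on the green mark, and leave cover, pin and dial so. Work gently, without forcing pin, cover or meter (keep pushes below about 20 N), and leave the black plug, the glassware, jar and bottle where they are.

Things in the scene. Friction and masses are not known exactly. Their poses are not given: they have to be found in the camera images.
- meter: white bench meter, fixed, housing 200 (x) x 260 (y) x 70 mm high; origin at the centre of its underside, x axis from its front (robot side, teal stripe) to its back, y to its left seen from the robot. Flat panel on top at 70 mm; front face at x = -100 mm. A 20 mm high black display hood stands on the panel at x = 69 to 99, y = -100 to 40 mm.
- cover (a joint): angle of the clear, yellow-rimmed flip cover, rad: 0 shut, 1.57 upright, 2.15 leaning back against its stop. Hinged along the meter's y. Sprung shut (0.1 N m when shut, i.e. 1 N at the lip, easing to 0.04 N m leaning back, 2 N near the hinge); it falls shut unless propped. Plate 4 mm thick, 200 mm wide (meter y = -100 to 100), from 5 to 132 mm in front of the hinge axis.
- cover_hinge (a point): middle of the cover's hinge axis, fixed on the meter: at meter (20, 0, 78) mm; axes as the meter's.
- cover_lip (a point): middle of the cover's front lip, lower edge; moves with the cover. Shut, the plate's underside lies 24 mm above the hinge axis and 32 mm above the panel, and the lip overhangs the housing's front face by 12 mm with free space below. The cover has no wall at the front, only thin cheeks at its two sides.
- socket (a point): right-hand end (meter -y) of the socket's range, at meter (37, 45, 71) mm, behind the hinge axis. The hole (11.5 mm across, 22 deep, no chamfer) is in a dark steel plate, 34 x 68 mm, top at 71 mm, fixed stiffly so that the hole is 4 to 24 mm left (+y) of this point: look or feel for it. The pin itself must keep the cover back while lowered; let go, it leans a little and holds it near 1.8 rad.
- dial (a joint): angle of the red dial under the cover, rad: grows clockwise seen from above, 0 to 1.75 (end stop). At 0 its pointer points 0.6 rad counter-clockwise of the meter's x axis; the green mark is at 1.2, white ticks every 0.2 before it. Stays where it is left, turns with about 0.08 N m.
- dial_grip (a point): on the dial's vertical axis, 18.5 mm above the panel, at meter (-50, -45, 88.5) mm; x axis along the dial's bar to its pointer end (white line). The bar to grip is 40 mm long, 12 mm wide and rises from 6 to 29 mm above the panel, on a round skirt 44 mm across and 6 mm high.
- prop: prop pin, loose, 120 g, round, upright in one of the rack's two holes. Origin at the centre of its foot, z along the pin. From the foot: stem 10 mm thick, tapered tip, 0 to 20 mm; steel shank 14 thick, 20 to 53.5; flat steel collar 40 across, 53.5 to 58.5; orange grip 20 thick, 58.5 to 105 (top). The shoulder at 20 mm rests on the socket plate when the pin is fully home.
- rack: teal block 150 (x) x 60 x 30 mm high, fixed; two holes 12 mm across and 22 mm deep 37.5 mm either side of its centre along its x. Origin at the centre of its underside.
- plug: black blanking plug in the rack's other hole, 18 mm thick, 35 mm above the block; origin at its foot (20 mm stem). Not used.
- beaker_a: glass beaker 68 mm across, 85 mm high; origin under its centre.
- beaker_b: glass beaker 68 mm across, 85 mm high; origin under its centre.
- beaker_c: glass beaker 80 mm across, 100 mm high; origin under its centre.
- jar: sample jar, 60 mm across, 75 mm high; origin under its centre.
- rinse: bottle with red cap, 60 mm across, 130 mm high; origin under its centre.
There are look-alikes about, which are no part of the job. Leave any pink or purple look-alike of the prop alone.

How it is judged:
On the way, in this order (a step that is already met when the one before it is completed fails the run):
1. the cover is swung up with the prop pin to upright (value of joint cover above 1.45 rad and contact force between prop and meter above 0.3 N), for 0.1 s.
2. the pin stands fully home in the socket, let go, and alone holds the cover open (z of prop in the frame of socket below -0.017 m and horizontal distance between prop and socket below 0.03 m and angle between prop's own z axis and vertical below 0.17 rad and value of joint cover above 1.45 rad and contact force between the fingers and prop below 0.1 N), for 0.3 s.
3. the dial is turned to the green mark (value of joint dial between 1.1 and 1.3 rad and z of prop in the frame of socket below -0.017 m and horizontal distance between prop and socket below 0.03 m and angle between prop's own z axis and vertical below 0.17 rad and value of joint cover above 1.45 rad), for 0.2 s.
At the end, for the whole second after the job is handed in: the pin stands at rest in the meter's socket, its stem at least 17 mm in, within 30 mm of the point socket and less than 0.17 rad off upright, let go; it holds the cover open beyond 1.45 rad; the dial is at 1.2 +- 0.1 rad (all of step 3 and contact force between the fingers and prop below 0.1 N and linear speed of prop below 0.02 m/s and contact force between prop and meter above 0.3 N); the robot touches nothing.
It fails at once if the pin is pressed against meter or cover with more than 25 N (contact force between prop and meter above 25 N).
It fails at once if a bystander is moved by more than 30 mm or tipped (distance of any of plug, beaker_a, beaker_b, beaker_c, jar, rinse from where it was at the start of the episode above 0.03 m or angle between any of plug, beaker_a, beaker_b, beaker_c, jar, rinse's own z axis and vertical above 0.4 rad).
It also fails if it takes over 72 s, if anything falls off the work surface, if the arm or the gripper's body presses on something with over 40 N, if the wrist force passes 120 N, or if a joint passes its speed limit or range.

ROBOT

A 6-joint arm with a two-finger parallel gripper is mounted at the origin on the work surface. World frame = base frame: x ahead of the robot, y to its left, z up, the work surface at z = 0. Lengths are in m, angles in rad, forces in N, time in s.
With the tool pointing down it reaches from about 0.3 to 0.825 m from the base axis. Payload 5.4 kg.
Tool frame: the origin (TCP) lies at the very end of the fingers, on their centre line; the grasp point (between the pads) lies 19 mm behind it; z points along the fingers, y is the line along which they close (so a half turn about z gives the same grasp; the last joint's range is limited). The gripper opens to 92 mm and grips with 3 to 60 N. Pads are 20 mm wide; open, the fingers measure 128 mm over their backs; the gripper's body (75 mm by 189 mm) begins 69 mm behind the grasp point.
Start: joints at [1.101, 0.158, 1.597, -0, 1.386, -0.21], TCP at [0.148, 0.556, 0.215] pointing down, gripper open.
Joint ranges: [-2.91, 2.91], [-0.94, 2.29], [0.18, 2.7], [-1.29, 4.43], [0.17, 2.64], [-3, 3]. Speed limits (rad/s): [2.57, 2.57, 3.14, 3.14, 3.14, 3.14].

INTERFACE

Orientations are given as a rotation vector (axis times angle).
In Python, from station import r gives the robot as it stands.
- The arm moves only by the tool send_rows, never from a script. Its argument "commands" is a list of rows, each a list of 7 numbers: the shift along the tool's x, y, z in mm, then the turn, a rotation vector about the tool's x, y, z in degrees, then the closure, from 0 (fully open) to 1 (shut). In form: [[x, y, z, rx, ry, rz, grip], ...]. A call has exactly 10 rows; each row is the pose to reach, as a shift and turn from the pose commanded when the call began, along the tool's axes at that moment; what a row does not reach only later rows make up. A row lasts 1/12 s, in which the tool goes at most 41.7 mm and 7.16 degrees, less where a joint would pass 70% of its speed; a pose out of reach is approached as far as the arm can. A call with a gripper value outside its range is refused whole. The fingers move at their own pace and stop on an object; "newtons" is the grip in N (left out, the last holds). Time passes only in rows, so rows that repeat a pose let the fingers close, or fill a call up. It gives the time, the measured TCP pose, the force, the opening and the grip force at its end, in the units of the state.
- r.sense(): the state, without advancing time (a new reading comes with each control period).
- r.snapshot(name): name is "side" or "top"; returns a dict with "frame" (384x512x3 uint8, blue, green, red), "range_z" (384x512 float32, m along the optical axis (not along the pixel's ray), 0 where there is no reading), "fx", "fy", "cx", "cy" (pixels), "cam_to_world" (4x4, takes a point from camera to world coordinates). Camera axes: x right, y up, looking along -z (the intrinsics and any distortion apply to the point x, -y, -z); pixel columns grow to the right and rows downward; lengths in m; the calibration is good to about 2 mm. A picture is of the moment at which its call begins.
- r.sign_off(): hands the job in; it is judged then, once.
Trained networks look in a picture, given as the dict that the camera call returned (one of the last four; its "shot" number tells which), for a name from the list of things; names that differ only in an ending like _2 or _b are one class to them, and where a whole thing is asked for, a point or a joint stands for the part that bears it (a point fixed in the world has none). Each returns a list of dicts, best first, with "p" (0 to 1); they miss things now and then, are a little off and sometimes report something else, mostly with a low value. They report only what shows in the picture. A call takes as long as a camera call. They do not tell look-alikes from the thing itself.
- r.spot_in(picture, thing): "uv" ([column, row] in pixels, amid what is visible of it).
The state is a dict: "clock": time; "joint_positions": joint angles; "qd": joint speeds; "joint_torque": joint torques, N m; "eef_pos": TCP position; "tool_rot": TCP orientation; "force": force on the tool from outside, world axes, zero at the start; "torque": the same for the moment, N m; "width": finger opening in m; "grasp_force": force on a finger pad.
Only numpy, scipy, OpenCV 4.12 (cv2) and the standard library are available. Lean on these libraries where they do the work, as an engineer would, in place of code of your own. Each camera call takes 0.05 s, during which the arm holds its last target. There are 200 camera calls.

## Working session

There is one attempt and no reset: what is moved stays moved. The work goes in short steps, Python scripts to look and compute and a tool call to move; the robot and the scene stay as the last step left them, time stands still between calls to the robot, and variables do not carry over. Pictures are saved under pics/ and viewed, at most 10 in all, crops included, and the job is handed in when it is done.

Besides the shell and the picture viewer there is one more tool, called by a JSON object that holds its "api" and its "payload". send_rows: Moves the arm, as the interface text tells. Its arguments: {"type":"object","properties":{"commands":{"type":"array","items":{"type":"array","items":{"type":"number"}}},"newtons":{"type":"number"}},"required":["commands"]}

```bash
ls; mkdir -p pics; cat > h.py <<'E'
import numpy as np, cv2
from scipy.spatial.transform import Rotation as R
from station import r
def world(p,u,v,z=None,d=None):
    "pixel -> world; by depth, or on plane z"
    T=np.array(p["cam_to_world"]); c=np.array([(u-p["cx"])/p["fx"],-(v-p["cy"])/p["fy"],-1.])
    if z is not None:
        w=T[:3,:3]@c; return T[:3,3]+w*(z-T[2,3])/w[2]
    if d is None: d=p["range_z"][int(v),int(u)]
    return T[:3,:3]@(c*d)+T[:3,3]
def cloud(p):
    h,w=p["range_z"].shape; u,v=np.meshgrid(np.arange(w),np.arange(h)); d=p["range_z"]
    c=np.stack([(u-p["cx"])/p["fx"]*d,-(v-p["cy"])/p["fy"]*d,-d],-1); T=np.array(p["cam_to_world"])
    return c@T[:3,:3].T+T[:3,3]
def pix(p,X):
    T=np.linalg.inv(p["cam_to_world"]); c=T[:3,:3]@np.array(X)+T[:3,3]
    return p["cx"]+p["fx"]*c[0]/-c[2], p["cy"]-p["fy"]*c[1]/-c[2]
E
python3 - <<'E'
from h import *
s=r.sense(); print(s)
ims=[]
for n in("side","top"):
    p=r.snapshot(n); print(n,[k for k in p],p["fx"],p["fy"],p["cx"],p["cy"],np.round(p["cam_to_world"],3).tolist())
    cv2.imwrite(f"pics/{n}0.png",cv2.resize(p["frame"],(800,600),interpolation=cv2.INTER_CUBIC))
    np.savez(f"{n}0.npz",**{k:v for k,v in p.items() if k!="shot"})
    for t in["meter","cover","prop","rack","plug","dial","beaker_a","jar","rinse"]:
        for o in r.spot_in(p,t)[:3]:
            u,v=o["uv"]; print(n,t,round(o["p"],2),np.round([u,v]),np.round(world(p,u,v),3))
E
```

```text
pics
{'clock': 0.0, 'joint_positions': array([ 1.10091061e+00,  1.59022875e-01,  1.59820821e+00, -5.00871912e-07,
        1.38618219e+00, -2.10106966e-01]), 'qd': array([ 3.64308244e-04,  3.65620267e-04, -4.32981669e-05, -3.30381155e-04,
       -1.01672619e-03,  2.60500201e-04]), 'joint_torque': array([ 1.44624217e-03, -3.85576165e+01, -3.22105551e+01,  7.00977724e-02,
        3.78666760e-02, -1.75915166e-04]), 'eef_pos': array([0.14743981, 0.5551431 , 0.21364565]), 'tool_rot': array([-4.06834191e-01, -3.11452589e+00,  2.69585710e-03]), 'force': array([-0.02627925, -0.26436601, -0.2440242 ]), 'torque': array([-0.0326473, -0.0292577, -0.0431876]), 'grasp_force': 0.0, 'width': 0.09211173392525634}
side ['frame', 'range_z', 'fx', 'fy', 'cx', 'cy', 'cam_to_world', 'shot'] 426.10966680426975 426.10966680426975 262.8542620602638 193.394678238695 [[-0.929, 0.258, -0.266, 0.236], [-0.37, -0.655, 0.658, 0.871], [-0.004, 0.71, 0.704, 0.951], [0.0, 0.0, 0.0, 1.0]]
side meter 0.62 [259. 172.] [ 0.6   -0.005  0.102]
side meter 0.21 [274. 165.] [ 0.567 -0.045  0.107]
side cover 0.66 [277. 164.] [ 
[... 757 characters left out ...]
0.008, 0.057], [0.007, 0.11, 0.994, 1.548], [0.0, 0.0, 0.0, 1.0]]
top meter 0.62 [300. 184.] [ 0.6   -0.08   0.116]
top cover 0.83 [299. 193.] [ 0.575 -0.076  0.104]
top prop 0.62 [218. 209.] [0.527 0.182 0.104]
top prop 0.53 [299. 183.] [ 0.607 -0.076  0.102]
top prop 0.46 [160. 228.] [0.471 0.364 0.098]
top rack 0.83 [192. 221.] [0.492 0.274 0.029]
top beaker_a 0.88 [382. 237.] [ 0.431 -0.359  0.008]
top beaker_a 0.77 [176. 154.] [0.723 0.331 0.008]
top beaker_a 0.74 [386. 195.] [ 0.574 -0.383  0.002]
top jar 0.87 [140. 176.] [0.642 0.439 0.072]
top rinse 0.54 [381. 161.] [ 0.676 -0.345  0.094]
top rinse 0.45 [299. 177.] [ 0.624 -0.075  0.11 ]
top rinse 0.37 [177. 152.] [0.732 0.33  0.003]
```

View pics/side0.png

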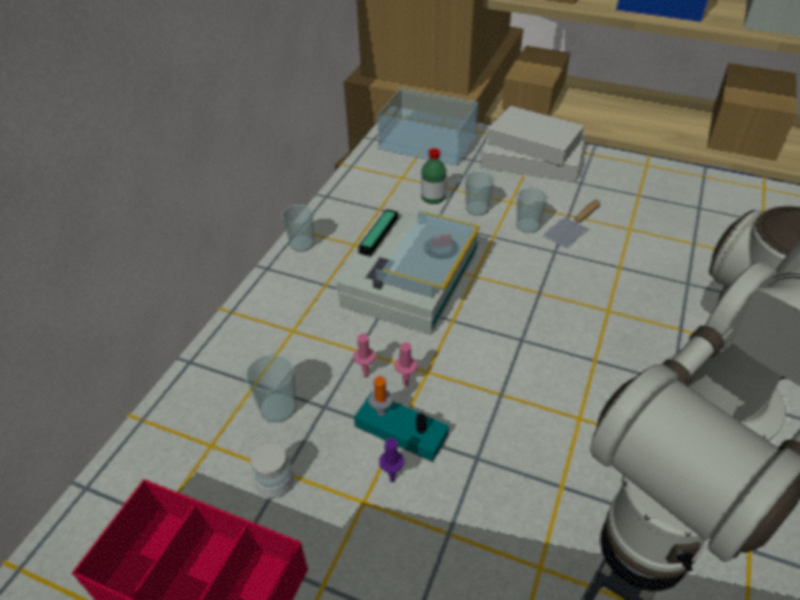

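View pics/top0.png

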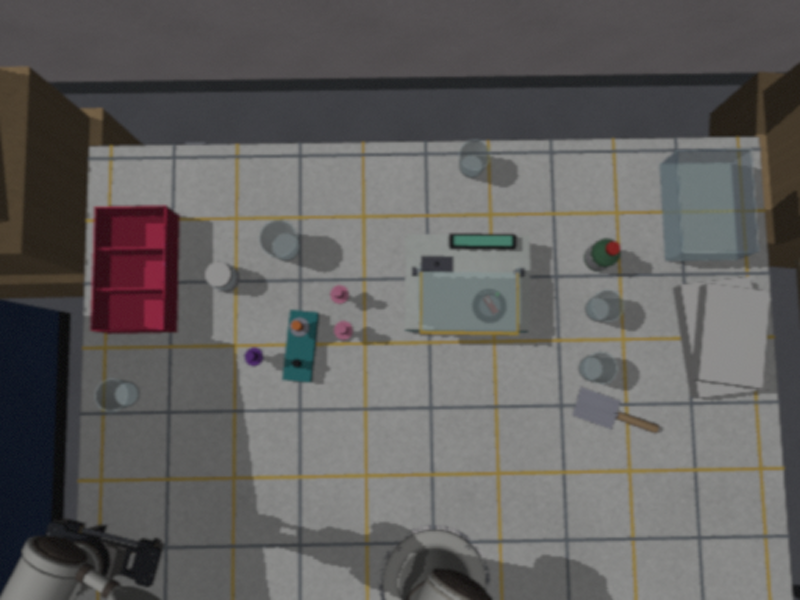

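The orange-gripped pin stands in the rack's far hole at side (242,252), enlarged (380,395). The look-alikes are two pink pins at side (233,227) and (260,232) and a purple one at (250,290). Only the orange one stands in the rack, so I take that one and confirm it in a crop.

```bash
python3 - <<'E'
from h import *
sd=dict(np.load("side0.npz")); tp=dict(np.load("top0.npz"))
a=cv2.resize(sd["frame"][205:310,195:295],(400,420),interpolation=cv2.INTER_CUBIC)
b=cv2.resize(tp["frame"][140:230,255:350],(400,420),interpolation=cv2.INTER_CUBIC)
cv2.imwrite("pics/crop1.png",np.hstack([a,b]))
for n,p in(("side",sd),("top",tp)):
    C=cloud(p).reshape(-1,3); B=C[(C[:,0]>.42)&(C[:,0]<.76)&(C[:,1]>-.24)&(C[:,1]<.12)]
    print(n,np.histogram(B[:,2],bins=np.arange(0,.13,.005)))
    for nm,lo,hi in(("panel",.064,.076),("cover",.098,.112),("hood",.085,.096),("all>60",.06,.13)):
        Q=B[(B[:,2]>lo)&(B[:,2]<hi)]; rc=cv2.minAreaRect((Q[:,:2]*1000).astype(np.float32)); print(nm,len(Q),np.round(Q[:,2].mean(),4),np.round(rc[0],1),np.round(rc[1],1),round(rc[2],2))
    # rack top
    Q=C[(abs(C[:,0]-.49)<.11)&(abs(C[:,1]-.28)<.07)&(abs(C[:,2]-.03)<.004)]; rc=cv2.minAreaRect((Q[:,:2]*1000).astype(np.float32)); print("rack",len(Q),Q[:,2].mean(),rc)
    # orange
    hsv=cv2.cvtColor(p["frame"],cv2.COLOR_BGR2HSV); m=cv2.inRange(hsv,(5,150,110),(18,255,255))
    n_,l,st,ce=cv2.connectedComponentsWithStats(m)
    CC=cloud(p)
    for i in range(1,n_):
        if st[i,4]>8:
            q=CC[l==i]; print("orange",st[i],ce[i].round(1),q.mean(0).round(4),q.max(0).round(4),q.min(0).round(4))
E
```

```text
side (array([1919,   90,   99,   77,   95,   97,   84,  124,  122,   92,   96,
        112,  107,  656,  595,   73,   83,  177,  180,   57,  684, 1192,
          9,    0,    0]), array([0.   , 0.005, 0.01 , 0.015, 0.02 , 0.025, 0.03 , 0.035, 0.04 ,
       0.045, 0.05 , 0.055, 0.06 , 0.065, 0.07 , 0.075, 0.08 , 0.085,
       0.09 , 0.095, 0.1  , 0.105, 0.11 , 0.115, 0.12 , 0.125]))
panel 1292 0.0698 [621.7 -77.2] [266.1 201.4] 88.18
cover 1902 0.1055 [578. -77.] [217.2 138.4] 88.26
hood 371 0.0902 [654.5 -60.5] [130.4 265. ] 27.91
all>60 3813 0.09 [615.6 -77.1] [266.1 213.6] 88.18
rack 916 0.029675240967586912 ((496.5323486328125, 276.8265380859375), (62.80796813964844, 150.7913818359375), 83.92375946044922)
orange [240 241   6  16  79] [242.3 248.1] [0.5279 0.2851 0.1134] [0.541  0.8712 0.9508] [0.2361 0.2635 0.0733]
top (array([2559,  559,   16,    0,    0,    0,    1,    6,    9,    1,    4,
          2,   65,  735, 1000,  202,   31,  140,  220,   89,  790, 1415,
        354,   11,    0]), array([0.   , 0.005, 0.01 , 0.015, 0.02 , 0.025, 0.03 , 0.035, 0.04 ,
       0.045, 0.05 , 0.055, 0.06 , 0.065, 0.07 , 0.075, 0.08 , 0.085,
       0.09 , 0.095, 0.1  , 0.105, 0.11 , 0.115, 0.12 , 0.125]))
panel 1853 0.0705 [620.1 -78.2] [260.1 199.8] 88.37
cover 2518 0.1063 [604.  -78.5] [208.1 193.8] 89.04
hood 377 0.0908 [671.  -86.8] [228.5 130.8] 75.2
all>60 5052 0.091 [614.2 -78.2] [261.  211.5] 88.24
rack 518 0.030260424585157503 ((494.1400146484375, 277.0682067871094), (60.47296142578125, 149.7812042236328), 83.76121520996094)
orange [188 206   4   5  17] [189.4 207.9] [0.5309 0.2703 0.1156] [0.5369 0.2755 0.1205] [0.524  0.2647 0.1061]
```

View pics/crop1.png

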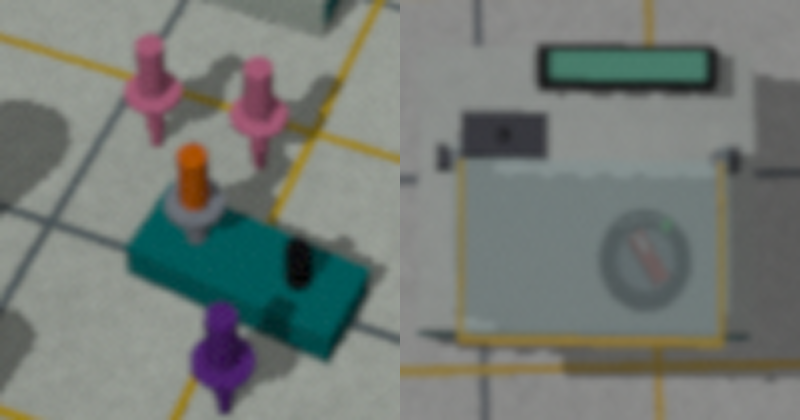

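The crop confirms it: the orange grip (193,175) and grey collar sit in the teal rack's far hole, the pinks and purple stand outside it, and the black plug is in the near hole. On the right the dark plate has its hole at about crop (503,133), top pixel (279.5,168.5).

```bash
cat >> h.py <<'E'
M0=np.array([.6203,-.0780,0]); YAW=np.radians(-1.72)
RM=R.from_euler('z',YAW).as_matrix()
m2w=lambda x,y,z: M0+RM@np.array([x,y,z])/1000
w2m=lambda X: RM.T@(np.array(X)-M0)*1000
def go(target,yaw_y=None):
    "shift in tool mm and turn (deg) about tool to reach target from the present measured pose; yaw_y = direction of tool y, deg, tool pointing down"
    s=r.sense(); T=R.from_rotvec(s["tool_rot"]); d=T.inv().apply(np.array(target)-s["eef_pos"])*1000
    a=np.zeros(3)
    if yaw_y is not None:
        c=np.radians(yaw_y); y=np.array([np.cos(c),np.sin(c),0]); z=np.array([0,0,-1.]); x=np.cross(y,z)
        a=np.degrees((T.inv()*R.from_matrix(np.stack([x,y,z],1))).as_rotvec())
    print("t",round(s["clock"],2),"pos",s["eef_pos"].round(4),"meter",w2m(s["eef_pos"]).round(1),"shift",d.round(1),"turn",a.round(2),"F",s["force"].round(1),"w",round(s["width"],4),"g",s["grasp_force"])
E
python3 - <<'E'
from h import *
tp=dict(np.load("top0.npz")); sd=dict(np.load("side0.npz"))
print("pin top",world(tp,189.4,207.9,z=.112).round(4), "side mid",world(sd,242.3,248.1,z=.092).round(4))
g=cv2.cvtColor(tp["frame"],cv2.COLOR_BGR2GRAY)
print(g[160:178,266:294])
print("hole?",w2m(world(tp,279.5,168.5,z=.071)).round(1))
for q in[(20,55),(20,54.0)]: pass
# plate blob
m=((g[150:180,255:300]<75)*255).astype(np.uint8); n,l,st,ce=cv2.connectedComponentsWithStats(m)
for i in range(1,n):
    if st[i,4]>20: print(st[i],w2m(world(tp,255+ce[i][0],150+ce[i][1],z=.071)).round(1))
for nm,X in(("socket",m2w(37,45,71)),("lipL",m2w(-112,100,104)),("lipR",m2w(-112,-100,104)),("frontL",m2w(-100,130,70)),("hood",m2w(84,-30,90)),("dial",m2w(-50,-45,99))): print(nm,X.round(4),np.round(pix(tp,X),1),np.round(pix(sd,X),1))
go([.5325,.2723,.200],88.28)
E
```

```text
pin top [0.5311 0.2709 0.112 ] side mid [0.5354 0.2703 0.092 ]
[[141 141 141 140 140 141 140 141 141 140 140 140 140 141 140 140 141 140
  140 139 139 137 132 130 128 127 117 110]
 [140 141 140 140 140 140 141 140 140 140 140 141 141 142 141 141 141 140
  140 141 140 141 142 141 140 139 137 134]
 [142 142 140 138 136 135 137 136 135 136 136 137 136 138 137 137 137 137
  140 139 141 141 141 141 140 140 141 140]
 [141 141 139 128 119 116 117 116 116 115 117 117 117 117 118 117 116 118
  124 129 130 129 130 132 135 140 139 140]
 [141 141 135 114  89  80  80  80  79  79  80  79  80  80  80  80  80  82
   85  88  88  88  90 100 122 136 139 140]
 [141 141 135 108  74  60  60  59  60  59  59  59  60  59  59  60  59  58
   60  59  60  60  62  84 116 136 140 140]
 [140 141 134 108  73  59  56  57  57  58  56  57  56  54  55  56  56  58
   56  56  57  56  61  82 116 136 141 141]
 [140 139 133 105  71  59  57  57  57  56  57  54  49  45  47  53  55  58
   57  57  57  56  61  82 115 137 142 141]
 [140 139 126  98  69  58  57  58  58  57  57  52  45  38  38  49  56  56
   57  56  57  57  60  82 1
[... 965 characters left out ...]
 122 121 121 122 121 122 121 123 125 126 128 131 131 127 127
  127 127 126 128 131 135 136 132 128 127]]
hole? [36.7 62.1 71. ]
[33  0 12  9 51] [82.5 23.  71. ]
[ 15  15  19   9 156] [36.3 64.3 71. ]
socket [ 0.6586 -0.0341  0.071 ] [284.7 168.5] [245.6 168.4]
lipL [0.5114 0.0253 0.104 ] [267.5 213.2] [284. 185.]
lipR [ 0.5053 -0.1746  0.104 ] [330.8 214.1] [307.  145.1]
frontL [0.5242 0.0549 0.07  ] [258.1 210. ] [276.  198.9]
hood [ 0.7034 -0.1105  0.09  ] [308.3 153.6] [242.1 146.1]
dial [ 0.569  -0.1215  0.099 ] [313.2 194.5] [282.5 151.6]
t 1.0 pos [0.1477 0.5557 0.2146] meter [-491.4  619.2  214.6] shift [-444.7 -175.    14.6] turn [  0.     0.   -13.17] F [0.1 0.7 0.3] w 0.0921 g 0.0
```

{"api": "send_rows", "payload": {"commands": [[-30,-12,0,0,0,-1,0.45],[-70,-28,0,0,0,-3,0.45],[-108,-43,0,0,0,-5,0.45],[-146,-58,0,0,0,-7,0.45],[-184,-73,0,0,0,-9,0.45],[-222,-88,0,0,0,-11,0.45],[-260,-103,0,0,0,-13,0.45],[-298,-118,0,0,0,-13.2,0.45],[-336,-133,0,0,0,-13.2,0.45],[-374,-148,0,0,0,-13.2,0.45]]}}

```text
clock: 1.83
eef_pos: [0.4726, 0.3151, 0.2148]
tool_rot: [0.047, 3.141, 0.0]
force: [-0.2, 0.4, 0.1]
width: 0.0506
grasp_force: 0.0
```

```bash
python3 -c "
from h import *
go([.5325,.2720,.150],88.28)"
```

```text
t 1.83 pos [0.4726 0.3151 0.2148] meter [-159.4  388.5  214.8] shift [-61.1 -41.3  64.8] turn [0.02 0.02 0.02] F [-0.2  0.4  0.1] w 0.0506 g 0.0
```

{"api": "send_rows", "payload": {"commands": [[-20,-14,0,0,0,0,0.45],[-42,-28,5,0,0,0,0.45],[-61.5,-41.7,20,0,0,0,0.45],[-61.5,-41.7,45,0,0,0,0.45],[-61.5,-41.7,65,0,0,0,0.45],[-61.5,-41.7,65,0,0,0,0.45],[-61.5,-41.7,65,0,0,0,0.45],[-61.5,-41.7,65,0,0,0,0.45],[-61.5,-41.7,65,0,0,0,0.45],[-61.5,-41.7,65,0,0,0,0.45]]}}

```text
clock: 2.67
eef_pos: [0.5323, 0.2736, 0.1515]
tool_rot: [0.045, 3.138, 0.001]
force: [0.9, -0.0, -0.0]
width: 0.0506
grasp_force: 0.0
```

```bash
python3 - <<'E'
from h import *
go([.5325,.2720,.082],88.28)
ims=[]
for n in("side","top"):
    p=r.snapshot(n); s=r.sense()
    hsv=cv2.cvtColor(p["frame"],cv2.COLOR_BGR2HSV); m=cv2.inRange(hsv,(5,150,90),(18,255,255))
    u,v=map(int,pix(p,[.5325,.272,.1])); u0,v0=u-30,v-35
    mm=m[v0:v0+70,u0:u0+60]; ys,xs=np.nonzero(mm); print(n,len(xs),xs.mean()+u0,ys.mean()+v0, "tcp px",pix(p,s["eef_pos"]))
    ims.append(cv2.resize(p["frame"][v0:v0+70,u0:u0+60],(390,455),interpolation=cv2.INTER_CUBIC))
cv2.imwrite("pics/grasp.png",np.hstack(ims))
E
```

```text
t 2.67 pos [0.5323 0.2736 0.1515] meter [-98.5 348.8 151.5] shift [-0.1 -1.7 69.5] turn [0.05 0.17 0.06] F [ 0.9 -0.  -0. ] w 0.0506 g 0.0
side 89 242.8426966292135 249.2696629213483 tcp px (np.float64(242.08401345472933), np.float64(234.38603628567165))
top 0 nan nan tcp px (np.float64(186.6539362807038), np.float64(206.73744305170283))<stdin>:8: RuntimeWarning: Mean of empty slice.
  ret = ret.dtype.type(ret / rcount)
```

View pics/grasp.png

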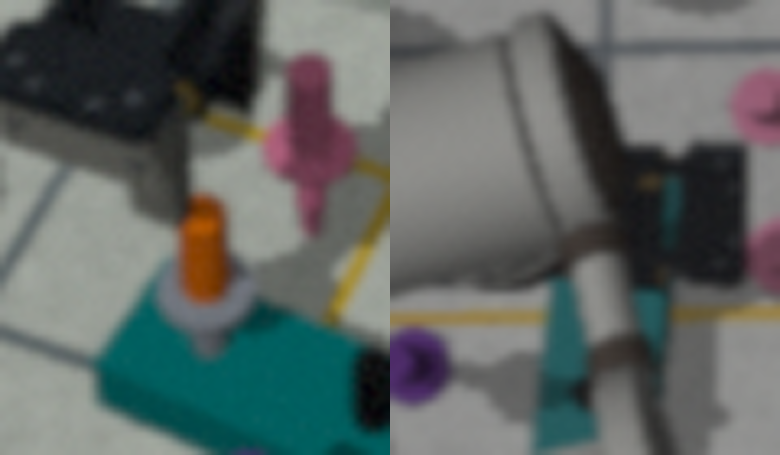

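The side crop shows the orange pin (205,250) below the open fingers, with the pink pin clear at right. Now descend and grip.

{"api": "send_rows", "payload": {"commands": [[-1,-1,20,0,0.1,0,0.45],[-1,-1,45,0,0.1,0,0.45],[-1,-1,62,0,0.1,0,0.45],[-1,-1,69.5,0,0.1,0,0.45],[-1,-1,69.5,0,0.1,0,0.45],[-1,-1,69.5,0,0.1,0,0.45],[-1,-1,69.5,0,0.1,0,0.9],[-1,-1,69.5,0,0.1,0,0.9],[-1,-1,69.5,0,0.1,0,0.9],[-1,-1,69.5,0,0.1,0,0.9]], "newtons": 35}}

```text
clock: 3.6
eef_pos: [0.5329, 0.2723, 0.081]
tool_rot: [-0.046, -3.141, -0.001]
force: [0.0, 0.6, -0.6]
width: 0.0258
grasp_force: 0.0
```

```bash
python3 -c "
from h import *
go([.5325,.2720,.142],88.28)"
```

```text
t 3.6 pos [0.5329 0.2723 0.081 ] meter [-97.8 347.5  81. ] shift [  0.4  -0.2 -61. ] turn [ 0.03 -0.02  0.04] F [ 0.   0.6 -0.6] w 0.0258 g 0.0
```

{"api": "send_rows", "payload": {"commands": [[0,0,0,0,0,0,1],[0,0,0,0,0,0,1],[0,0,0,0,0,0,1],[0,0,0,0,0,0,1],[0,0,-8,0,0,0,1],[0,0,-20,0,0,0,1],[0,0,-35,0,0,0,1],[0,0,-55,0,0,0,1],[0,0,-70,0,0,0,1],[0,0,-80,0,0,0,1]]}}

```text
clock: 4.43
eef_pos: [0.5333, 0.2723, 0.1629]
tool_rot: [0.046, 3.14, 0.001]
force: [0.4, -0.3, -1.0]
width: 0.0192
grasp_force: 35.0
```

```bash
python3 - <<'E'
from h import *
go(m2w(-180,62,115),88.28)
p=r.snapshot("side"); s=r.sense(); e=s["eef_pos"]
np.savez("side_held.npz",**{k:v for k,v in p.items() if k!="shot"})
u,v=map(int,pix(p,e)); print(u,v,pix(p,e), "foot px exp",pix(p,e-[0,0,.0715]),pix(p,e-[0,0,.013]))
cv2.imwrite("pics/held.png",cv2.resize(p["frame"][v-25:v+65,u-45:u+45],(600,600),interpolation=cv2.INTER_CUBIC))
E
```

```text
t 4.43 pos [0.5333 0.2723 0.1629] meter [-97.5 347.5 162.9] shift [  82.7 -285.5   47.6] turn [0.05 0.05 0.04] F [ 0.4 -0.3 -1. ] w 0.0192 g 34.99975025653839
241 230 (np.float64(241.2307511296931), np.float64(230.3086777853764)) foot px exp (np.float64(242.3511233272149), np.float64(248.6563921447945)) (np.float64(241.44255467393415), np.float64(233.7772670083533))
```

View pics/held.png

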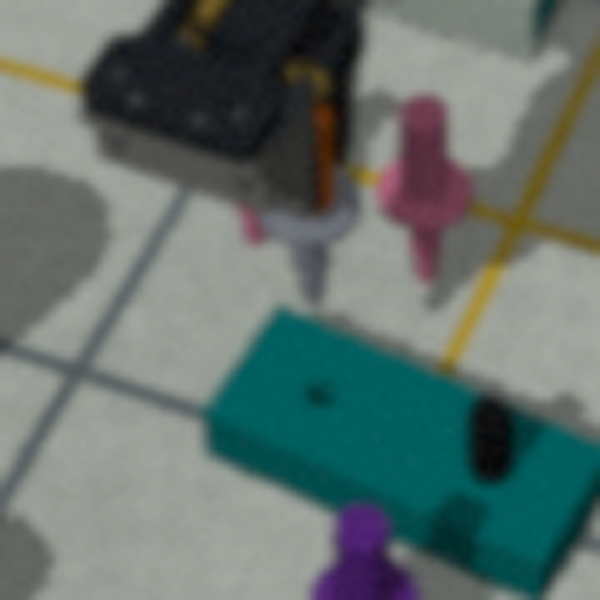

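The pin is held at crop (315,250), collar and shank free below the fingers. I check its lean from the shank's centre line.

```bash
python3 - <<'E'
from h import *
p=r.snapshot("side"); s=r.sense(); e=s["eef_pos"]; print(e,s["force"].round(1))
g=cv2.cvtColor(p["frame"],cv2.COLOR_BGR2GRAY).astype(float)
np.set_printoptions(linewidth=200)
print(g[232:254,230:256].astype(int))
for h in(13,18,30,40,50,60,71.5): print(h,np.round(pix(p,e-[0,0,h/1000]),2))
E
```

```text
[0.53387333 0.27245305 0.16284202] [-1.   1.1 -1.9]
[[ 79  72  69  72  71  66  56  53  50  48  48  45  41  37  43  57  70  75  79  98 123 137 134 123 118 103]
 [ 85  79  76  78  78  71  61  63  57  56  51  49  38  36  46  60  68  73  83 107 136 146 133 117 108  92]
 [109  93  81  78  80  73  65  67  69  66  62  50  39  37  52  65  73  79  83 107 138 149 132 107  88  81]
 [138 115  91  87  85  82  83  83  80  76  70  59  49  50  60  72  83  92  91 109 139 150 137 105  81  78]
 [150 131 105  93  96  99 104 104  96  90  82  73  71  70  75  88 102 106 101 120 143 151 136 109  86  76]
 [156 139 114  98  99 107 114 115 114 112 107  98  98  94  95 102 110 108 111 131 149 151 148 130 103  86]
 [156 147 124 101  92 101 109 115 119 117 115 111 113 110 111 111 109 103 115 139 152 153 156 150 130 112]
 [155 149 128 103  88  92 105 114 114 113 113 113 113 111 111 110 111 116 135 152 154 156 157 156 152 145]
 [155 149 132 107  94  99 120 128 119 107 105 104 100  97  98 112 132 144 152 156 157 155 154 157 157 155]
 [155 152 143 126 118 125 143 148 136 114  97  90  84  78  91 126 146 152 155 157 158
[... 741 characters left out ...]
 157 155 157 155 154 155 155]
 [152 151 152 154 159 159 155 151 151 149 138 121 110 118 141 156 160 156 154 156 155 157 156 155 157 157]
 [156 153 154 156 157 158 152 137 135 139 142 141 135 135 147 152 155 154 154 154 154 155 156 159 159 157]
 [157 158 156 156 158 153 139 113 101 112 128 134 133 127 133 141 142 143 147 151 154 155 157 160 160 162]
 [156 159 157 156 155 144 116  90  78  82  94 100 104 102 107 111 113 116 132 147 152 155 158 161 162 160]
 [155 156 157 156 145 123  95  75  66  67  70  71  76  83  88  95  96 103 114 131 142 149 156 160 160 160]]
13 [241.61 234.21]
18 [241.69 235.52]
30 [241.88 238.64]
40 [242.04 241.2 ]
50 [242.19 243.73]
60 [242.34 246.23]
71.5 [242.51 249.05]
```

The shank centre line matches the tool axis within 0.5 mm (no lean), and the foot is 71.5 mm below the TCP. Next: carry it over the pinks to the front of the cover.

{"api": "send_rows", "payload": {"commands": [[0,0,-25,0,0,0,1],[10,-5,-50,0,0,0,1],[20,-40,-50,0,0,0,1],[30,-80,-50,0,0,0,1],[40,-120,-50,0,0,0,1],[50,-160,-50,0,0,0,1],[60,-200,-50,0,0,0,1],[70,-240,-50,0,0,0,1],[80,-270,-50,0,0,0,1],[83,-285,-50,0,0,0,1]]}}

```text
clock: 5.37
eef_pos: [0.4392, -0.013, 0.2092]
tool_rot: [-0.051, -3.137, 0.001]
force: [-0.5, 1.0, -1.9]
width: 0.0193
grasp_force: 35.0
```

{"api": "send_rows", "payload": {"commands": [[0,0,0,0,0,0,1],[0,0,20,0,0,0,1],[0,0,45,0,0,0,1],[0,0,70,0,0,0,1],[0,0,95,0,0,0,1],[0,0,105,0,0,0,1],[0,0,105,0,0,0,1],[0,0,105,0,0,0,1],[0,0,105,0,0,0,1],[0,0,105,0,0,0,1]]}}

```text
clock: 6.2
eef_pos: [0.4425, -0.0106, 0.1069]
tool_rot: [0.046, 3.14, -0.001]
force: [0.3, -0.1, -1.4]
width: 0.0195
grasp_force: 35.0
```

```bash
python3 - <<'E'
from h import *
go(m2w(-126,62,108),88.28)
ims=[]
for n,d in(("side",None),("top",None)):
    p=r.snapshot(n); s=r.sense(); e=s["eef_pos"]
    u,v=map(int,pix(p,m2w(-126,50,90))); ims.append(cv2.resize(p["frame"][v-40:v+40,u-40:u+40],(400,400),interpolation=cv2.INTER_CUBIC))
    print(n,u-40,v-40,pix(p,e),"lip at 62",pix(p,m2w(-112,62,102)),"lipL",pix(p,m2w(-112,100,102)))
cv2.imwrite("pics/hook.png",np.hstack(ims))
E
```

```text
t 6.2 pos [ 0.4425 -0.0106  0.1069] meter [-179.8   62.   106.9] shift [-53.8  -0.1  -1. ] turn [-0.05  0.08  0.05] F [ 0.3 -0.1 -1.4] w 0.0195 g 34.99919593334198
side 254 138 (np.float64(310.79729829734924), np.float64(182.3455912404273)) lip at 62 (np.float64(288.73427049276285), np.float64(177.27669707761063)) lipL (np.float64(284.0040941588924), np.float64(185.48716211539326))
top 243 178 (np.float64(279.3709068202028), np.float64(234.9840706091697)) lip at 62 (np.float64(279.5220253801869), np.float64(213.38256863583302)) lipL (np.float64(267.52074892766007), np.float64(213.20397808304733))
```

View pics/hook.png

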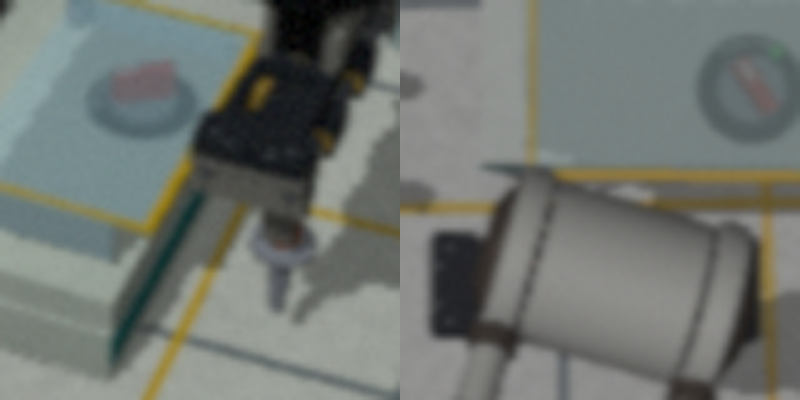

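{"api": "send_rows", "payload": {"commands": [[-15,0,0,0,0,0,1],[-30,0,0,0,0,0,1],[-45,0,0,0,0,0,1],[-52,0,0,0,0,0,1],[-56,0,0,0,0,0,1],[-56,0,0,0,0,0,1],[-56,0,-2,0,0,0,1],[-56,0,-4,0,0,0,1],[-56,0,-4,0,0,0,1],[-56,0,-4,0,0,0,1]]}}

```text
clock: 7.13
eef_pos: [0.4968, -0.012, 0.1094]
tool_rot: [-0.046, -3.14, 0.0]
force: [-0.3, 1.1, -1.0]
width: 0.0193
grasp_force: 35.0
```

```bash
python3 -c "
from h import *
go(m2w(-124,62,115),88.28)"
```

```text
t 7.13 pos [ 0.4968 -0.012   0.1094] meter [-125.4   62.2  109.4] shift [-1.4 -0.2 -5.6] turn [-0.01 -0.08  0.03] F [-0.3  1.1 -1. ] w 0.0193 g 34.99927461147308
```

{"api": "send_rows", "payload": {"commands": [[-1,0,-6,0,0,0,1],[-3.5,0,-17,0,0,0,1],[-7,0,-27,0,0,0,1],[-12,0,-37,0,0,0,1],[-17,0,-46.5,0,0,0,1],[-23,0,-56,0,0,0,1],[-30,0,-64.5,0,0,0,1],[-38,0,-72.5,0,0,0,1],[-46,0,-80,0,0,0,1],[-55,0,-86.5,0,0,0,1]]}}

```text
clock: 7.97
eef_pos: [0.5532, -0.0138, 0.1971]
tool_rot: [-0.046, -3.141, 0.0]
force: [0.1, -0.0, -1.4]
width: 0.0197
grasp_force: 35.0
```

```bash
python3 - <<'E'
from h import *
go(m2w(-41.2,62,210.4),88.28)
p=r.snapshot("side"); C=cloud(p).reshape(-1,3); Q=(C-M0)@RM*1000
# cover points: right half, away from gripper
k=(Q[:,1]>-98)&(Q[:,1]<-20)&(Q[:,0]>-140)&(Q[:,0]<120)&(Q[:,2]>110)&(Q[:,2]<260); q=Q[k]; print(len(q),q.min(0).round(),q.max(0).round(), np.polyfit(q[:,0],q[:,2],1) if len(q)>5 else "")
cv2.imwrite("pics/lift.png",cv2.resize(p["frame"][80:230,190:350],(640,600),interpolation=cv2.INTER_CUBIC))
E
```

```text
t 7.97 pos [ 0.5532 -0.0138  0.1971] meter [-69.   62.2 197.1] shift [-27.8  -0.2 -13.3] turn [-0.02 -0.03  0.03] F [ 0.1 -0.  -1.4] w 0.0197 g 34.99894738197327
29 [-53. -97. 111.] [ 29. -21. 192.] [ -0.95498691 139.46957149]
```

View pics/lift.png

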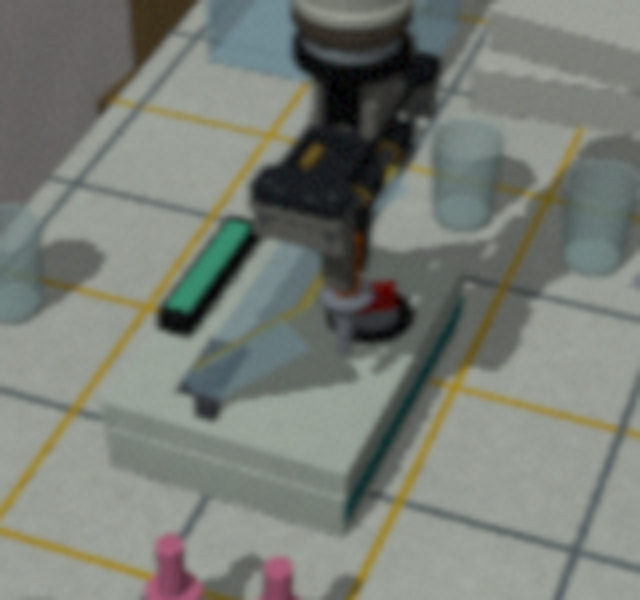

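The pin's collar carries the cover, now at about 45°, with the yellow rim running from crop (190,365) to (320,290). Continue the arc to just past upright.

{"api": "send_rows", "payload": {"commands": [[-9,0,-5,0,0,0,1],[-18,0,-9.5,0,0,0,1],[-28,0,-13.5,0,0,0,1],[-39,0,-16.5,0,0,0,1],[-50,0,-19,0,0,0,1],[-61,0,-20,0,0,0,1],[-72,0,-20,0,0,0,1],[-83,0,-19.5,0,0,0,1],[-93,0,-18,0,0,0,1],[-104,0,-15.5,0,0,0,1]]}}

```text
clock: 8.85
eef_pos: [0.657, -0.0167, 0.2116]
tool_rot: [-0.046, -3.14, 0.0]
force: [-1.4, -0.8, -0.2]
width: 0.0196
grasp_force: 35.0
```

```bash
python3 - <<'E'
from h import *
go(m2w(37,62,205),88.28)
p=r.snapshot("side"); s=r.sense(); print(s["eef_pos"],s["force"].round(1)); C=cloud(p).reshape(-1,3); Q=(C-M0)@RM*1000
k=(Q[:,1]>-98)&(Q[:,1]<-20)&(Q[:,0]>-60)&(Q[:,0]<150)&(Q[:,2]>110)&(Q[:,2]<260); q=Q[k]; print(len(q),q.min(0).round(),q.max(0).round(), np.polyfit(q[:,2],q[:,0],1) if len(q)>5 else "")
e=s["eef_pos"]; g=cv2.cvtColor(p["frame"],cv2.COLOR_BGR2GRAY)
print([np.round(pix(p,e-[0,0,h/1000]),1).tolist() for h in(13,71.5)])
u,v=map(int,pix(p,e-[0,0,.04])); cv2.imwrite("pics/up.png",cv2.resize(p["frame"][v-60:v+60,u-60:u+60],(600,600),interpolation=cv2.INTER_CUBIC)); print(u-60,v-60)
E
```

```text
t 8.85 pos [ 0.657  -0.0167  0.2116] meter [ 34.8  62.4 211.6] shift [-2.2 -0.4  6.6] turn [-0.01 -0.06  0.04] F [-1.4 -0.8 -0.2] w 0.0196 g 34.99914228916168
[ 0.65806271 -0.01687073  0.21066451] [-1.9  0.1 -1.4]
317 [ 25. -98. 111.] [ 62. -20. 212.] [ 0.08687288 39.6854994 ]
[[242.0, 139.1], [242.7, 154.9]]
182 86
```

View pics/up.png

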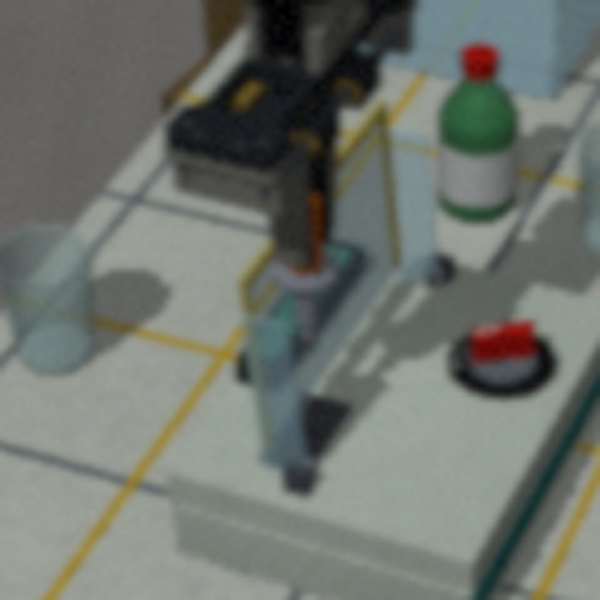

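```bash
python3 - <<'E'
from h import *
np.set_printoptions(linewidth=200)
sd=dict(np.load("side0.npz")); u,v=pix(sd,m2w(36.9,62.1,71)); print("expected hole",u,v)
for d in([5,0,0],[0,5,0]): print(d,np.array(pix(sd,m2w(36.9+d[0],62.1+d[1],71)))-[u,v])
for nm in("side0","side_held"):
    p=dict(np.load(nm+".npz")); g=cv2.cvtColor(p["frame"],cv2.COLOR_BGR2GRAY); print(g[162:184,232:258])
print([np.round(pix(sd,m2w(x,y,71)),1).tolist() for x in(20,54) for y in(49-17,)])
E
```

```text
expected hole 243.29790379491203 171.8140275936328
[5, 0, 0] [-1.46146031 -0.425839  ]
[0, 5, 0] [-0.69423101  0.99633504]
[[ 53  35  25  22  22  33  65 103 131 147 150 151 153 152 153 154 151 153 153 153 153 153 154 154 151 153]
 [104  89  77  67  58  67 103 132 147 150 146 144 146 149 152 153 154 154 154 152 154 153 154 156 154 153]
 [143 139 129 118 108 114 135 149 151 144 130 119 127 134 140 144 150 152 152 154 151 154 154 153 154 148]
 [154 153 150 145 143 144 150 155 150 132 100  81  83  91 103 117 130 140 146 151 151 154 154 153 150 139]
 [153 154 153 152 151 152 154 152 141 112  80  60  58  62  67  79  98 118 133 137 145 150 153 150 142 135]
 [154 152 151 153 151 155 151 143 122  89  63  52  53  54  59  72  93 109 116 124 138 149 152 149 137 132]
 [152 153 151 153 152 154 150 132  98  69  56  56  55  60  67  85 103 110 112 123 141 150 151 147 135 130]
 [152 154 153 153 152 150 138 112  78  57  55  55  57  65  81  98 109 110 117 133 146 149 146 139 131 130]
 [153 151 153 153 152 144 121  90  64  54  54  54  59  73  94 107 111 116 128 142 150 146 139 132 130 129]
 [149 152 151 
[... 3065 characters left out ...]
 24  14   6   8  14  18]
 [ 53  50  48  44  46  48  45  46  44  40  42  42  42  45  47  53  57  53  46  31  19   8  10  11  15  19]
 [ 65  61  58  54  53  51  50  47  48  49  50  56  55  56  59  59  52  40  28  17  13  11  13   9  16  20]
 [ 89  87  82  78  76  70  67  68  67  67  69  74  68  67  61  54  40  27   9  10   7  12   8  23  25  20]
 [ 86  89  92  91  90  85  85  85  78  75  76  75  66  56  45  32  16  11  11  10  12  13  27  40  36  28]
 [ 55  66  71  77  77  76  75  75  71  64  58  51  40  29  20  16   6  12  12  10  11  25  38  48  39  25]
 [ 22  35  36  38  40  40  39  39  38  31  25  24  16   9  11  13  12  13   4   8  18  39  48  49  38  24]]
[[252.3, 167.3], [242.5, 164.5]]
```

{"api": "send_rows", "payload": {"commands": [[-2.5,0.3,5,0,0,0,1],[-2.5,0.3,13,0,0,0,1],[-2.5,0.3,22,0,0,0,1],[-2.5,0.3,31,0,0,0,1],[-2.5,0.3,40,0,0,0,1],[-2.5,0.3,49,0,0,0,1],[-2.5,0.3,56,0,0,0,1],[-2.5,0.3,60.5,0,0,0,1],[-2.5,0.3,60.5,0,0,0,1],[-2.5,0.3,60.5,0,0,0,1]]}}

```text
clock: 9.73
eef_pos: [0.6582, -0.0164, 0.1499]
tool_rot: [-0.046, -3.138, -0.0]
force: [-0.5, -0.1, -2.2]
width: 0.0194
grasp_force: 35.0
```

```bash
python3 - <<'E'
from h import *
np.set_printoptions(linewidth=200)
go(m2w(38.3,62.6,144),88.28)
p=r.snapshot("side"); s=r.sense(); e=s["eef_pos"]; print(w2m(e),s["force"].round(1),s["torque"].round(2)); Q=(cloud(p).reshape(-1,3)-M0)@RM*1000
k=(Q[:,1]>-98)&(Q[:,1]<-20)&(Q[:,0]>-60)&(Q[:,0]<150)&(Q[:,2]>110)&(Q[:,2]<260); q=Q[k]; print(len(q), np.polyfit(q[:,2],q[:,0],1) if len(q)>5 else "")
print([np.round(pix(p,e-[0,0,h/1000]),1).tolist() for h in(13,20,30,40,50,60,71.5)])
g=cv2.cvtColor(p["frame"],cv2.COLOR_BGR2GRAY); print(g[150:184,230:262])
u,v=map(int,pix(p,e-[0,0,.05])); cv2.imwrite("pics/near.png",cv2.resize(p["frame"][v-30:v+30,u-30:u+30],(600,600),interpolation=cv2.INTER_CUBIC)); print(u-30,v-30)
E
```

```text
t 9.73 pos [ 0.6582 -0.0164  0.1499] meter [ 36.   62.7 149.9] shift [-2.3 -0.1  5.9] turn [ 0.01 -0.17  0.04] F [-0.5 -0.1 -2.2] w 0.0194 g 34.99919056892395
[ 36.30932539  62.62976169 150.41418094] [-1.1  0.1 -1.4] [0.02 0.2  0.  ]
152 [-0.19551862 82.41107834]
[[242.6, 155.4], [242.7, 157.2], [242.8, 159.7], [242.9, 162.3], [243.0, 164.8], [243.2, 167.2], [243.3, 170.1]]
[[114 114 118 ... 107 102 102]
 [111 115 113 ... 106  99 102]
 [110 112 110 ... 103 102 100]
 ...
 [158 158 160 ... 160 160 159]
 [159 159 160 ... 161 160 159]
 [158 159 160 ... 161 161 162]]
213 134
```

View pics/near.png

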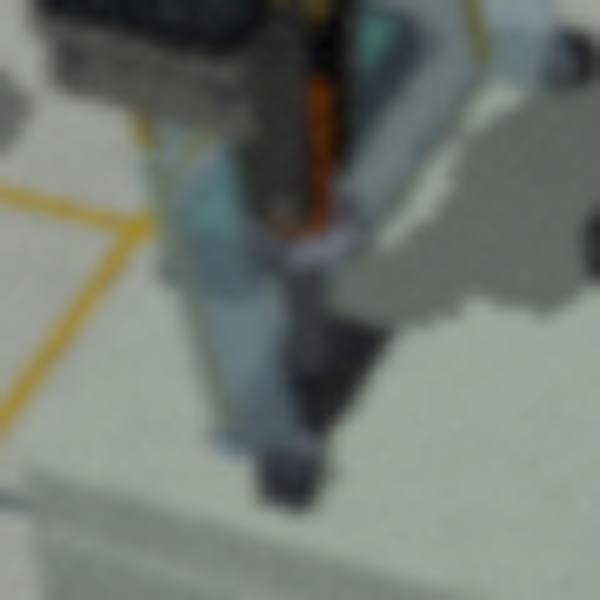

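The shank (crop 310,310) stands over the dark plate (345,360) and the cover leans back on the collar. Now feel for the hole.

{"api": "send_rows", "payload": {"commands": [[-1,0,1,0,0,0,1],[-1,0,3,0,0,0,1],[-1,0,5,0,0,0,1],[-1,0,6,0,0,0,1],[-1,0,7,0,0,0,1],[-1,0,8,0,0,0,1],[-1,0,9,0,0,0,1],[-1,0,10,0,0,0,1],[-1,0,10,0,0,0,1],[-1,0,10,0,0,0,1]]}}

```text
clock: 10.62
eef_pos: [0.6594, -0.0165, 0.1402]
tool_rot: [-0.046, -3.139, -0.0]
force: [-1.2, 0.0, -1.2]
width: 0.0192
grasp_force: 35.0
```

```bash
python3 -c "
from h import *
go(m2w(38.3,62.6,122.5),88.28); print(r.sense()['torque'])"
```

```text
t 10.62 pos [ 0.6594 -0.0165  0.1402] meter [ 37.2  62.7 140.2] shift [-1.1 -0.1 17.7] turn [ 0.   -0.12  0.03] F [-1.2  0.  -1.2] w 0.0192 g 34.99934256076813
[-0.01708387  0.16967765  0.00081137]
```

{"api": "send_rows", "payload": {"commands": [[0,0,0.5,0,0,0,1],[0,0,1,0,0,0,1],[0,0,1.5,0,0,0,1],[0,0,2,0,0,0,1],[0,0,2.5,0,0,0,1],[0,0,3,0,0,0,1],[0,0,3.5,0,0,0,1],[0,0,4,0,0,0,1],[0,0,4,0,0,0,1],[0,0,4,0,0,0,1]]}}

```text
clock: 11.45
eef_pos: [0.6595, -0.0165, 0.1363]
tool_rot: [-0.046, -3.139, -0.0]
force: [-0.6, -0.4, -0.7]
width: 0.0192
grasp_force: 35.0
```

```bash
python3 -c "
from h import *
go(m2w(38.3,62.6,122.5),88.28); print(r.sense()['torque'])"
```

```text
t 11.45 pos [ 0.6595 -0.0165  0.1363] meter [ 37.3  62.7 136.3] shift [-1.  -0.1 13.8] turn [ 0.   -0.11  0.04] F [-0.6 -0.4 -0.7] w 0.0192 g 34.99945521354675
[0.033499   0.16489354 0.03279194]
```

{"api": "send_rows", "payload": {"commands": [[0,0,0.7,0,0,0,1],[0,0,1.4,0,0,0,1],[0,0,2.1,0,0,0,1],[0,0,2.8,0,0,0,1],[0,0,3.5,0,0,0,1],[0,0,4.2,0,0,0,1],[0,0,5,0,0,0,1],[0,0,6,0,0,0,1],[0,0,6,0,0,0,1],[0,0,6,0,0,0,1]]}}

```text
clock: 12.28
eef_pos: [0.6594, -0.0165, 0.1302]
tool_rot: [-0.046, -3.139, -0.0]
force: [-0.4, -0.7, -1.0]
width: 0.0196
grasp_force: 35.0
```

```bash
python3 -c "
from h import *
go(m2w(38.3,62.6,122.5),88.28); print(r.sense()['torque'])"
```

```text
t 12.28 pos [ 0.6594 -0.0165  0.1302] meter [ 37.2  62.6 130.2] shift [-1.1 -0.   7.7] turn [ 0.   -0.12  0.03] F [-0.4 -0.7 -1. ] w 0.0196 g 34.99938368797302
[-0.00021112  0.1993491  -0.00102908]
```

{"api": "send_rows", "payload": {"commands": [[0,0,0.8,0,0,0,1],[0,0,1.6,0,0,0,1],[0,0,2.4,0,0,0,1],[0,0,3.2,0,0,0,1],[0,0,4,0,0,0,1],[0,0,4.8,0,0,0,1],[0,0,5.6,0,0,0,1],[0,0,6.4,0,0,0,1],[0,0,6.8,0,0,0,1],[0,0,6.8,0,0,0,1]]}}

```text
clock: 13.12
eef_pos: [0.6594, -0.0165, 0.1234]
tool_rot: [-0.046, -3.139, -0.0]
force: [-1.5, 0.1, -0.7]
width: 0.0194
grasp_force: 35.0
```

```bash
python3 -c "
from h import *
go(m2w(38.3,62.6,122.5),88.28); print(r.sense()['torque'])"
```

```text
t 13.12 pos [ 0.6594 -0.0165  0.1234] meter [ 37.2  62.7 123.4] shift [-1.1 -0.1  0.9] turn [ 0.   -0.12  0.04] F [-1.5  0.1 -0.7] w 0.0194 g 34.99949276447296
[-0.02928632  0.10094001 -0.01673285]
```

{"api": "send_rows", "payload": {"commands": [[0,0,0.2,0,0,0,1],[0,0,0.4,0,0,0,1],[0,0,0.6,0,0,0,1],[0,0,0.8,0,0,0,1],[0,0,1,0,0,0,1],[0,0,1.2,0,0,0,1],[0,0,1.4,0,0,0,1],[0,0,1.5,0,0,0,1],[0,0,1.5,0,0,0,1],[0,0,1.5,0,0,0,1]]}}

```text
clock: 13.95
eef_pos: [0.6595, -0.0165, 0.1221]
tool_rot: [-0.046, -3.14, -0.0]
force: [0.0, 0.5, -0.0]
width: 0.0191
grasp_force: 35.0
```

```bash
python3 -c "
from h import *
go(m2w(38.3,62.6,122.5),88.28); print(r.sense()['torque'])"
```

```text
t 13.95 pos [ 0.6595 -0.0165  0.1221] meter [ 37.4  62.7 122.1] shift [-0.9 -0.1 -0.4] turn [-0.   -0.1   0.04] F [ 0.   0.5 -0. ] w 0.0191 g 34.99953031539917
[ 0.00373966  0.09385429 -0.03059289]
```

{"api": "send_rows", "payload": {"commands": [[0,0,0.2,0,0,0,1],[0,0,0.4,0,0,0,1],[0,0,0.6,0,0,0,1],[0,0,0.8,0,0,0,1],[0,0,1,0,0,0,1],[0,0,1,0,0,0,1],[0,0,1,0,0,0,1],[0,0,1,0,0,0,1],[0,0,1,0,0,0,1],[0,0,1,0,0,0,1]]}}

```text
clock: 14.78
eef_pos: [0.6598, -0.0165, 0.1216]
tool_rot: [-0.046, -3.14, 0.0]
force: [-2.0, 1.0, 4.9]
width: 0.0192
grasp_force: 35.0
```

```bash
python3 -c "
from h import *
go(m2w(38.3,62.6,122.5),88.28); print(r.sense()['torque'])"
```

```text
t 14.78 pos [ 0.6598 -0.0165  0.1216] meter [ 37.6  62.6 121.6] shift [-0.7 -0.  -0.9] turn [-0.   -0.06  0.03] F [-2.   1.   4.9] w 0.0192 g 35.001463294029236
[ 0.14860405  0.48206379 -0.02669089]
```

The shoulder is on the plate with about 5 N. Open just enough to let go, and stay clear of the side cheek.

{"api": "send_rows", "payload": {"commands": [[0,0,-0.5,0,0,0,0.7],[0,0,-0.5,0,0,0,0.7],[0,0,-0.5,0,0,0,0.7],[0,0,-0.5,0,0,0,0.7],[0,0,-0.5,0,0,0,0.7],[0,0,-0.5,0,0,0,0.7],[0,0,-0.5,0,0,0,0.7],[0,0,-0.5,0,0,0,0.7],[0,0,-0.5,0,0,0,0.7],[0,0,-0.5,0,0,0,0.7]]}}

```text
clock: 15.62
eef_pos: [0.6595, -0.0165, 0.1216]
tool_rot: [-0.046, -3.14, -0.0]
force: [-0.8, -0.6, -0.5]
width: 0.0273
grasp_force: 0.0
```

```bash
python3 - <<'E'
from h import *
go(m2w(37.6,62.6,180),88.28)
p=r.snapshot("side"); Q=(cloud(p).reshape(-1,3)-M0)@RM*1000
k=(Q[:,1]>-90)&(Q[:,1]<-20)&(Q[:,0]>20)&(Q[:,0]<150)&(Q[:,2]>110)&(Q[:,2]<260); q=Q[k]; print(len(q), q.max(0).round(), [(z,np.round(np.median(q[abs(q[:,2]-z)<5,0]),1)) for z in(130,150,170,190)])
E
```

```text
t 15.62 pos [ 0.6595 -0.0165  0.1216] meter [ 37.3  62.6 121.6] shift [ -0.2  -0.  -58.4] turn [-0.   -0.1   0.03] F [-0.8 -0.6 -0.5] w 0.0273 g 0.0
75 [ 63. -21. 254.] [(130, np.float64(56.0)), (150, np.float64(nan)), (170, np.float64(nan)), (190, np.float64(nan))]
  return _methods._mean(a, axis=axis, dtype=dtype,
  ret = ret.dtype.type(ret / rcount)
```

{"api": "send_rows", "payload": {"commands": [[0,0,-6,0,0,0,0.7],[0,0,-14,0,0,0,0.7],[0,0,-24,0,0,0,0.7],[0,0,-36,0,0,0,0.7],[0,0,-50,0,0,0,0.7],[0,0,-65,0,0,0,0.7],[0,0,-85,0,0,0,0.7],[0,0,-105,0,0,0,0.7],[0,0,-120,0,0,0,0.7],[0,0,-130,0,0,0,0.7]]}}

```text
clock: 16.5
eef_pos: [0.6608, -0.0167, 0.2557]
tool_rot: [0.046, 3.138, -0.001]
force: [-0.5, 0.9, 0.5]
width: 0.0273
grasp_force: 0.0
```

```bash
python3 - <<'E'
from h import *
go(m2w(-50,-45,250),122)
p=r.snapshot("side"); Q=(cloud(p).reshape(-1,3)-M0)@RM*1000
hs=cv2.cvtColor(p["frame"],cv2.COLOR_BGR2HSV); 
for nm,a,b in(("red",(0,150,80),(4,255,255)),("orange",(6,150,90),(18,255,255))):
    m=cv2.inRange(hs,a,b)
    m[:110]=0; m[215:]=0; m[:,:220]=0; m[:,320:]=0
    ys,xs=np.nonzero(m); q=Q.reshape(*m.shape,3)[ys,xs]; print(nm,len(xs),np.round(q.mean(0),1),q.min(0).round(),q.max(0).round()); 
    if nm=="red": T=q[q[:,2]>94]; print("bar top",len(T),cv2.minAreaRect(T[:,:2].astype(np.float32)))
cv2.imwrite("pics/propped.png",cv2.resize(p["frame"][100:210,200:320],(654,600),interpolation=cv2.INTER_CUBIC))
E
```

```text
t 16.5 pos [ 0.6608 -0.0167  0.2557] meter [ 38.6  62.5 255.7] shift [  88.7 -107.4    5.5] turn [ -0.1    0.15 -33.68] F [-0.5  0.9  0.5] w 0.0273 g 0.0
red 64 [-50.8 -42.   91. ] [-66. -55.  78.] [-34. -30. 100.]
bar top 25 ((-49.50498962402344, -43.282142639160156), (32.405643463134766, 12.621063232421875), 31.410429000854492)
orange 78 [ 25.3  66.6 140.7] [ 16.  -3. 104.] [ 53.  75. 159.]
```

View pics/propped.png

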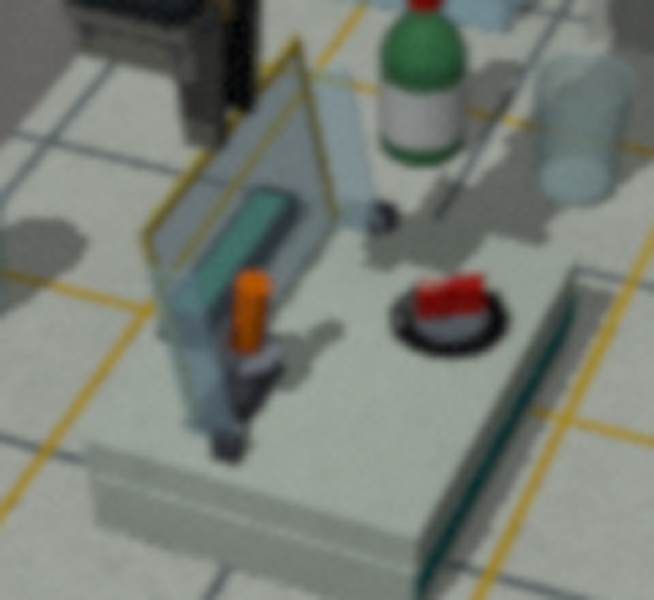

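The picture shows the orange pin standing alone at crop (250,330), leaning slightly and holding the cover open, with the dial at (450,310). Next I check the pin's lean and how far the near cheek at y = -100 reaches, because of the gripper body.

```bash
python3 - <<'E'
from h import *
ims=[r.snapshot("side") for _ in range(3)]
Q=np.mean([(cloud(p)-M0)@RM*1000 for p in ims],0); p=ims[0]
hs=cv2.cvtColor(p["frame"],cv2.COLOR_BGR2HSV); m=cv2.inRange(hs,(6,150,90),(18,255,255)); m[:110]=0; m[215:]=0; m[:,:235]=0; m[:,255:]=0
q=Q[m>0]; q=q[(q[:,0]<40)&(q[:,0]>5)&(q[:,1]>50)]; print(len(q),"dx/dz,dy/dz",np.polyfit(q[:,2],q[:,0],1),np.polyfit(q[:,2],q[:,1],1),q.mean(0))
f=Q.reshape(-1,3)
for z in(130,150,170,190,205):
    for lo,hi,nm in((-112,-92,"cheekR"),(-90,-40,"plate"),(92,112,"cheekL")):
        k=f[(f[:,1]>lo)&(f[:,1]<hi)&(abs(f[:,2]-z)<7)&(f[:,0]>-20)&(f[:,0]<110)]
        if len(k): print(z,nm,len(k),"x",np.percentile(k[:,0],[0,20,50,100]).round(1))
E
```

```text
74 dx/dz,dy/dz [-6.70777543e-03  2.55900041e+01] [-0.14556352 88.58365715] [ 24.63792053  67.92276458 141.93729794]
130 cheekR 35 x [30.5 34.2 44.5 57.1]
130 plate 33 x [55.  56.3 56.8 58.6]
130 cheekL 38 x [29.2 34.4 43.5 58.6]
150 cheekR 36 x [34.4 40.9 49.1 63.1]
150 plate 34 x [57.9 59.3 60.6 64. ]
150 cheekL 42 x [30.6 37.4 47.6 64. ]
170 cheekR 34 x [37.8 43.2 51.5 65.6]
170 plate 32 x [62.3 63.5 64.7 66.7]
170 cheekL 39 x [36.6 41.6 50.1 68.4]
190 cheekR 15 x [40.4 44.1 67.4 94.3]
190 plate 27 x [66.3 67.1 68.  69.8]
190 cheekL 15 x [39.3 44.9 67.  72.2]
205 cheekR 6 x [69.4 70.6 71.1 74.8]
205 plate 19 x [69.5 69.7 71.  74.6]
205 cheekL 6 x [69.4 69.8 71.  74.1]
```

{"api": "send_rows", "payload": {"commands": [[5,-6,0,0,0,-3,0.7],[15,-18,0,0,0,-7,0.7],[27,-32,0,0,0,-11,0.7],[40,-47,0,0,0,-15,0.7],[53,-62,0,0,0,-19,0.6],[66,-78,0,0,0,-23,0.55],[78,-93,0,0,0,-27,0.5],[88,-105,0,0,0,-31,0.5],[91,-109,0,0,0,-34.4,0.5],[91,-109,0,0,0,-34.4,0.5]]}}

```text
clock: 17.53
eef_pos: [0.5642, -0.1235, 0.2502]
tool_rot: [0.883, -3.011, -0.003]
force: [0.1, -0.3, 0.6]
width: 0.046
grasp_force: 0.0
```

```bash
python3 -c "
from h import *
go(m2w(-52.6,-46.6,130),122.7); print(r.sense()['joint_positions'].round(2))"
```

```text
t 17.53 pos [ 0.5642 -0.1235  0.2502] meter [-54.7 -47.2 250.2] shift [ -2.5  -1.1 120.2] turn [ 0.18 -0.18 -0.01] F [ 0.1 -0.3  0.6] w 0.046 g 0.0
[-0.42  0.15  1.54 -0.    1.46 -2.57]
```

{"api": "send_rows", "payload": {"commands": [[-1,-0.5,12,0,0,0,0.5],[-2,-1,35,0,0,0,0.5],[-2,-1,60,0,0,0,0.5],[-2,-1,85,0,0,0,0.5],[-2,-1,105,0,0,0,0.5],[-2,-1,125,0,0,0,0.5],[-2,-1,130,0,0,0,0.5],[-2,-1,130,0,0,0,0.5],[-2,-1,130,0,0,0,0.5],[-2,-1,130,0,0,0,0.5]]}}

```text
clock: 18.37
eef_pos: [0.5686, -0.1227, 0.123]
tool_rot: [-0.885, 3.014, -0.001]
force: [0.1, -0.2, 0.2]
width: 0.0461
grasp_force: 0.0
```

```bash
python3 -c "
from h import *
go(m2w(-52.6,-46.6,80),122.7)"
```

```text
t 18.37 pos [ 0.5686 -0.1227  0.123 ] meter [-50.4 -46.2 123. ] shift [ 2.  1. 43.] turn [-0.05 -0.01  0.01] F [ 0.1 -0.2  0.2] w 0.0461 g 0.0
```

{"api": "send_rows", "payload": {"commands": [[2,1,8,0,0,0,0.5],[2,1,16,0,0,0,0.5],[2,1,25,0,0,0,0.5],[2,1,34,0,0,0,0.5],[2,1,40,0,0,0,0.5],[2,1,43,0,0,0,0.5],[2,1,43,0,0,0,0.5],[2,1,43,0,0,0,0.5],[2,1,43,0,0,0,0.8],[2,1,43,0,0,0,1]], "newtons": 15}}

```text
clock: 19.2
eef_pos: [0.5657, -0.123, 0.0793]
tool_rot: [0.885, -3.014, 0.0]
force: [-0.2, 0.0, -0.5]
width: 0.0348
grasp_force: 0.0
```

```bash
python3 -c "
from h import *
go(m2w(-52.6,-46.6,80),122.7)"
```

```text
t 19.2 pos [ 0.5657 -0.123   0.0793] meter [-53.2 -46.6  79.3] shift [-0.5 -0.4 -0.7] turn [ 0.01 -0.05  0.01] F [-0.2  0.  -0.5] w 0.0348 g 0.0
```

{"api": "send_rows", "payload": {"commands": [[0,0,0,0,0,0,1],[0,0,0,0,0,0,1],[0,0,0,0,0,0,1],[0,0,0,0,0,0,1],[0,0,0,0,0,0,1],[0,0,0,0,0,0,1],[0,0,0,0,0,0,1],[0,0,0,0,0,0,1],[0,0,0,0,0,0,1],[0,0,0,0,0,0,1]]}}

```text
clock: 20.03
eef_pos: [0.567, -0.1253, 0.0791]
tool_rot: [-0.884, 3.013, -0.008]
force: [5.6, -8.2, -5.8]
width: 0.0118
grasp_force: 15.0
```

```bash
python3 -c "
from h import *
go(m2w(-52.6,-42.0,80),122.7-68.8)"
```

```text
t 20.03 pos [ 0.567  -0.1253  0.0791] meter [-51.9 -48.8  79.1] shift [-3.3  6.1 -0.9] turn [-0.27  0.18 68.78] F [ 5.6 -8.2 -5.8] w 0.0118 g 14.986957311630249
```

{"api": "send_rows", "payload": {"commands": [[0,-1.5,0,0,0,0,1],[0,-2.7,0,0,0,0,1],[0,-2.4,0,0,0,6,1],[-0.1,-2,0,0,0,12,1],[-0.2,-1.6,0,0,0,18,1],[-0.3,-1.2,0,0,0,24,1],[-0.5,-0.8,0,0,0,30,1],[-0.7,-0.5,0,0,0,36,1],[-0.9,-0.2,0,0,0,42,1],[-0.9,-0.2,0,0,0,42,1]], "newtons": 25}}

```text
clock: 20.87
eef_pos: [0.5665, -0.1224, 0.0791]
tool_rot: [-0.258, -3.13, 0.0]
force: [1.4, -1.3, 0.9]
width: 0.0116
grasp_force: 25.0
```

```bash
python3 -c "
from h import *
go(m2w(-52,-44.6,79),122.7-68.8); print(r.sense()['torque'].round(2))"
```

```text
t 20.87 pos [ 0.5665 -0.1224  0.0791] meter [-52.5 -46.   79.1] shift [-0.3  1.5  0.1] turn [-0.03 -0.05 26.67] F [ 1.4 -1.3  0.9] w 0.0116 g 24.987748861312866
[-0.08 -0.2  -0.04]
```

{"api": "send_rows", "payload": {"commands": [[0,0.3,0,0,0,5,1],[0,0.6,0,0,0,10,1],[0,0.9,0,0,0,15,1],[-0.2,1.2,0,0,0,20,1],[-0.3,1.5,0,0,0,24,1],[-0.3,1.5,0,0,0,26.8,1],[-0.3,1.5,0,0,0,26.8,1],[-0.3,1.5,0,0,0,26.8,1],[-0.3,1.5,0,0,0,26.8,1],[-0.3,1.5,0,0,0,26.8,1]]}}

```text
clock: 21.7
eef_pos: [0.5672, -0.1208, 0.0791]
tool_rot: [-0.971, -2.987, -0.0]
force: [3.2, 1.7, 2.5]
width: 0.0115
grasp_force: 25.0
```

```bash
python3 -c "
from h import *
go(m2w(-52,-44.6,79),122.7-68.8); s=r.sense(); print(s['torque'].round(2)); y=R.from_rotvec(s['tool_rot']).as_matrix()[:,1]; print(np.degrees(np.arctan2(y[1],y[0])))"
```

```text
t 21.7 pos [ 0.5672 -0.1208  0.0791] meter [-51.8 -44.4  79.1] shift [ 0.  -0.3  0.1] turn [ 0.   -0.04  0.1 ] F [3.2 1.7 2.5] w 0.0115 g 24.992656409740448
[ 0.42 -0.51 -0.02]
54.00400154684304
```

{"api": "send_rows", "payload": {"commands": [[0,0,0,0,0,0,0.7],[0,0,0,0,0,0,0.7],[0,0,0,0,0,0,0.7],[0,0,0,0,0,0,0.7],[0,0,-5,0,0,0,0.7],[0,0,-15,0,0,0,0.7],[0,0,-30,0,0,0,0.7],[0,0,-50,0,0,0,0.7],[0,0,-75,0,0,0,0.7],[0,0,-100,0,0,0,0.7]]}}

```text
clock: 22.53
eef_pos: [0.5666, -0.121, 0.1804]
tool_rot: [-0.972, -2.985, 0.001]
force: [0.0, -0.3, 0.0]
width: 0.0279
grasp_force: 0.0
```

```bash
python3 -c "
from h import *
go(m2w(-240,-44,260),53.9)"
```

```text
t 22.53 pos [ 0.5666 -0.121   0.1804] meter [-52.4 -44.6 180.4] shift [ 155.3 -105.5  -79.2] turn [-0.07 -0.09  0.02] F [ 0.  -0.3  0. ] w 0.0279 g 0.0
```

{"api": "send_rows", "payload": {"commands": [[0,0,-15,0,0,0,0.7],[10,-7,-40,0,0,0,0.7],[25,-17,-65,0,0,0,0.7],[45,-31,-80,0,0,0,0.7],[70,-48,-80,0,0,0,0.7],[95,-65,-80,0,0,0,0.7],[120,-82,-80,0,0,0,0.7],[140,-95,-80,0,0,0,0.7],[155,-105,-80,0,0,0,0.7],[155,-105,-80,0,0,0,0.7]]}}

```text
clock: 23.37
eef_pos: [0.3781, -0.1145, 0.2601]
tool_rot: [-0.975, -2.986, 0.003]
force: [-0.1, -0.0, 1.0]
width: 0.0275
grasp_force: 0.0
```

```bash
python3 - <<'E'
from h import *
np.set_printoptions(linewidth=200)
for n in("side","top"):
    p=r.snapshot(n); Q=(cloud(p)-M0)@RM*1000; hs=cv2.cvtColor(p["frame"],cv2.COLOR_BGR2HSV)
    near=(abs(Q[...,0]+50)<35)&(abs(Q[...,1]+45)<35)
    red=(((hs[...,0]<5)|(hs[...,0]>174))&(hs[...,1]>110)&near); q=Q[red]; T=q[q[:,2]>93]
    print(n,"red",len(q),"top",len(T),cv2.minAreaRect(T[:,:2].astype(np.float32)) if len(T)>3 else "")
    if len(T)>5: w=np.linalg.eigh(np.cov(T[:,:2].T))[1][:,1]; print(" bar dir deg",np.degrees(np.arctan2(w[1],w[0])),T.mean(0))
    gr=(hs[...,0]>40)&(hs[...,0]<80)&(hs[...,1]>90)&near; g=Q[gr]; print(" green",len(g),g.mean(0)-[-50,-45,0] if len(g) else "")
    wh=near&(hs[...,1]<60)&(hs[...,2]>150)&(Q[...,2]>93); g=Q[wh]; print(" white",len(g),g.mean(0) if len(g) else "")
    o=cv2.inRange(hs,(6,150,90),(18,255,255)).astype(bool)&(abs(Q[...,0]-30)<30)&(abs(Q[...,1]-62)<30); g=Q[o]; print(" orange",len(g),g.mean(0) if len(g) else "", g.max(0) if len(g) else "")
    k=Q.reshape(-1,3); k=k[(k[:,1]>-90)&(k[:,1]<-30)&(k[:,0]>40)&(k[:,0]<120)&(k[:,2]>125)&(k[:,2]<215)]; print(" cover",len(k),np.polyfit(k[:,2],k[:,0],1) if len(k)>5 else "")
print(r.sense()["eef_pos"],r.sense()["force"].round(1),r.sense()["qd"].round(3))
E
```

```text
side red 65 top 27 ((-51.47754669189453, -41.963741302490234), (10.347689628601074, 30.16438102722168), 50.837730407714844)
 bar dir deg 151.43977669711978 [-52.9979171  -39.98109939  97.80620033]
 green 3 [ 23.9429808  -11.26499437  78.33026777]
 white 2 [-37.72354706 -59.03959452  97.06412444]
 orange 77 [ 24.60010264  68.58785816 141.43419875] [ 33.04482472  75.70871673 159.14571272]
 cover 234 [ 0.19185903 31.89639935]
top red 30 top 26 ((-57.105892181396484, -41.30037307739258), (9.843650817871094, 24.16436767578125), 56.084320068359375)
 bar dir deg 147.09275071999397 [-56.63069092 -41.64658563  99.72592195]
 green 6 [ 23.68519059 -19.20322551  72.73471769]
 white 0 
 orange 18 [ 22.87691859  62.09434426 157.4731519 ] [ 28.37920328  67.71221094 163.10908554]
 cover 210 [ 0.19668147 28.74250632]
[ 0.38028186 -0.11488558  0.26005047] [ 0.5 -0.1  0.7] [ 0.012  0.04  -0.024  0.005 -0.006  0.003]
```

```bash
python3 - <<'E'
from h import *
def bar(p):
    lab=cv2.cvtColor(p["frame"],cv2.COLOR_BGR2LAB).astype(float); u0,v0=map(int,pix(p,m2w(-50,-45,95)))
    pts=[];w=[]; sub=lab[v0-16:v0+17,u0-16:u0+17,1]; base=np.median(sub)
    for v in range(v0-16,v0+17):
        for u in range(u0-16,u0+17):
            X=w2m(world(p,u,v,z=.099)); 
            if np.hypot(X[0]+50,X[1]+45)<30: pts.append(X[:2]); w.append(max(lab[v,u,1]-base-4,0))
    pts=np.array(pts);w=np.array(w); c=(pts*w[:,None]).sum(0)/w.sum(); d=np.linalg.eigh(np.cov(pts.T,aweights=w))[1][:,1]
    return c.round(1),round((np.degrees(np.arctan2(d[1],d[0]))+90)%180-90,1),round(w.sum())
tp=dict(np.load("top0.npz")); print("start",bar(tp))
for _ in range(2): p=r.snapshot("top"); print("now",bar(p), r.sense()["eef_pos"])
E
```

```text
start (array([-54.9, -48.7]), np.float64(38.2), 120)
now (array([-53.1, -44.6]), np.float64(-35.5), 1284) [ 0.38058437 -0.11484959  0.25983241]
now (array([-53.1, -44.6]), np.float64(-35.6), 1283) [ 0.38069792 -0.11479658  0.25961373]
```

The bar reads -35.6° by camera and -34.3° by gripper, against -34.4° for the mark. The cover is at about 1.76 rad and the pin stands. Handing in.

```bash
python3 -c "
from h import *
print(r.sign_off())"
```

```text
the job is handed in; nothing more can be done
None
```

I've handed the job in; sign-off returned no verdict. By my last measurements, the pin stands home in the socket and holds the cover open at about 1.76 rad. The dial is at about 1.2 rad on the green mark, and the arm is clear of everything.

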